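# Line up the printed arm segments by height

### The arm

A 6-joint arm with a two-finger parallel gripper is mounted at the origin on the work surface. World frame = base frame: x ahead of the robot, y to its left, z up, the work surface at z = 0. Lengths are in m, angles in rad, forces in N, time in s.
With the tool pointing down it reaches from about 0.35 to 0.85 m from the base axis. Payload 8.1 kg.
Tool frame: the origin (TCP) lies at the very end of the fingers, on their centre line; the grasp point (between the pads) lies 19 mm behind it; z points along the fingers, y is the line along which they close (so a half turn about z gives the same grasp; the last joint's range is limited). The gripper opens to 93 mm and grips with 3 to 60 N. Pads are 15 mm wide; open, the fingers measure 128 mm over their backs; the gripper's body (75 mm by 188 mm) begins 65 mm behind the grasp point.
Start: joints at [-1.421, 0.13, 1.488, -0, 1.523, -0.085], TCP at [0.14, -0.584, 0.219] pointing down, gripper open.
Joint ranges: [-2.96, 2.96], [-0.89, 2.26], [0.02, 2.5], [-1.34, 4.48], [0, 2.73], [-2.66, 2.66]. Speed limits (rad/s): [2.39, 2.39, 2.79, 3.14, 3.14, 3.14].

### API

Orientations are given as a rotation vector (axis times angle).
In Python, from plant import robot gives the robot as it stands. The module is installed in compiled form; this text tells all that it offers.
- The arm moves only by the tool play_rows, never from a script. Its argument "increments" is text: rows parted by semicolons, each of 5 numbers parted by spaces: the shift along the tool's x, y, z in mm, then the turn about the tool's z in degrees, then the closure, from -1 (fully open) to 1 (shut). In form: dx dy dz yaw claw; .... A call has 1 to 20 rows; each row is the pose to reach, as a shift and turn from the pose commanded when the call began, along the tool's axes at that moment; what a row does not reach only later rows make up. A row lasts 1/10 s, in which the tool goes at most 50 mm and 8.59 degrees, less where a joint would pass 70% of its speed; a pose out of reach is approached as far as the arm can. A call with a gripper value outside its range is refused whole. The fingers move at their own pace and stop on an object; "force" is the grip in N (left out, the last holds). Time passes only in rows, so rows that repeat a pose let the fingers close. It gives the time, the measured TCP pose, the force, the opening and the grip force at its end, in the units of the state.
- robot.read_state(): the state, without advancing time (a new reading comes with each control period).
- robot.read_camera(name): name is "scene" or "top" or "wrist"; returns the picture (400x640x3 uint8, blue, green, red); there is no depth.
- robot.calibration(name): a dict with "vertical_fov" (degrees; the focal length in pixels is half the picture's height over the tangent of half this angle, whatever the lens; pixels are square), "cx", "cy" (the principal point, pixels), "rvec" (rotation vector, rad) and "tvec" (3), from world to camera coordinates, as OpenCV has them. Camera axes: x right, y down, z forward; pixel columns grow to the right and rows downward; lengths in m; the calibration is good to about 2 mm. A picture is of the moment at which its call begins: read the wrist's pose just before it. calibration takes no time and is no camera call; for the wrist camera it gives the pose at the moment of the call.
- robot.close_job(): hands the job in; it is judged then, once.
Trained networks look in the newest picture that a camera, given by its name, has taken for a name from the list of things; names that differ only in an ending like _2 or _b are one class to them, and where a whole thing is asked for, a point or a joint stands for the part that bears it (a point fixed in the world has none). Each returns a list of dicts, best first, with "conf" (0 to 1); they miss things now and then, are a little off and sometimes report something else, mostly with a low value. They report only what shows in the picture. A call takes as long as a camera call.
- robot.recognise(camera, query): "centre" ([x, y, z] in m, in world coordinates, good to about 4 mm: the middle of the surface that is visible of it).
- robot.regions_of(camera, query): "pixels" (400x640 bool, what is visible of it).
- robot.landmark_of(camera, query): "centre" ([x, y, z] in m, in world coordinates, good to about 4 mm: a listed point, or the origin of a listed thing).
The state is a dict: "t": time; "q": joint angles; "dq": joint speeds; "joint_torque": joint torques, N m; "tool_pos": TCP position; "orientation": TCP orientation; "force": force on the tool from outside, world axes, zero at the start; "wrist_torque": the same for the moment, N m; "opening": finger opening in m; "gripper_force": force on a finger pad.
Only numpy, scipy, OpenCV 4.12 (cv2) and the standard library are available. Lean on these libraries where they do the work, as an engineer would, in place of code of your own. Each camera call takes 0.05 s, during which the arm holds its last target. There are 200 camera calls.

### The job

Get the printed arm segments ready for assembly: stand all four upright on the grey pads, one centred on each pad, in order of height, with the tallest on the pad next to the white truss base and the shortest at the other end of the row. Never let a segment fall over.

Things in the scene. Friction and masses are not known exactly. Their poses are not given: they have to be found in the camera images.
- segment_w: the shortest of four loose white 3D-printed arm segments alike but for height: 62 mm in all, 45 to 135 g, standing. Square white foot 42 x 42 x 5 mm, white cheeks 31 mm wide, black motor block on top 32 x 32 x 28 mm (its top at 58 mm), on it a white disc 20 mm across, 4 mm high. Origin: centre of the foot's underside, z up, x and y along the sides of foot and motor. Any yaw.
- segment_x: the second shortest of four loose white 3D-printed arm segments alike but for height: 84 mm in all, 45 to 135 g, standing. Square white foot 42 x 42 x 5 mm, white cheeks 31 mm wide, black motor block on top 32 x 32 x 28 mm (its top at 80 mm), on it a white disc 20 mm across, 4 mm high. Origin: centre of the foot's underside, z up, x and y along the sides of foot and motor. Any yaw.
- segment_y: the second tallest of four loose white 3D-printed arm segments alike but for height: 106 mm in all, 45 to 135 g, standing. Square white foot 42 x 42 x 5 mm, white cheeks 31 mm wide, black motor block on top 32 x 32 x 28 mm (its top at 102 mm), on it a white disc 20 mm across, 4 mm high. Origin: centre of the foot's underside, z up, x and y along the sides of foot and motor. Any yaw.
- segment_z: the tallest of four loose white 3D-printed arm segments alike but for height: 128 mm in all, 45 to 135 g, standing. Square white foot 42 x 42 x 5 mm, white cheeks 31 mm wide, black motor block on top 32 x 32 x 28 mm (its top at 124 mm), on it a white disc 20 mm across, 4 mm high. Origin: centre of the foot's underside, z up, x and y along the sides of foot and motor. Any yaw.
- pad_a: one of four identical grey square pads, 60 x 60 mm and 3 mm thick, fixed in a row 90 mm apart on the black strip; which letter lies where in the row changes. Origin at the centre of its underside, on the strip; its top is 3 mm above that and 7 mm above the desk. x across the row, y along it.
- pad_b: one of four identical grey square pads, 60 x 60 mm and 3 mm thick, fixed in a row 90 mm apart on the black strip; which letter lies where in the row changes. Origin at the centre of its underside, on the strip; its top is 3 mm above that and 7 mm above the desk. x across the row, y along it.
- pad_c: one of four identical grey square pads, 60 x 60 mm and 3 mm thick, fixed in a row 90 mm apart on the black strip; which letter lies where in the row changes. Origin at the centre of its underside, on the strip; its top is 3 mm above that and 7 mm above the desk. x across the row, y along it.
- pad_d: one of four identical grey square pads, 60 x 60 mm and 3 mm thick, fixed in a row 90 mm apart on the black strip; which letter lies where in the row changes. Origin at the centre of its underside, on the strip; its top is 3 mm above that and 7 mm above the desk. x across the row, y along it.
- strip: fixed flat black strip 100 x 350 mm and 4 mm thick on the desk that carries the four pads in one row along its middle. Origin at the centre of its underside; y along the row, x across it, z up. Pad centres at y = -135, -45, 45 and 135 mm, x = 0.
- base: white printed truss bracket (the foot of the robot being built) 90 x 70 mm, 68 mm high, with a small green circuit board on top; fixed on the desk at one end of the row of pads, 250 mm from the strip's centre along y, at either end. At the other end lies an open black computer case 90 x 66 mm, 30 mm high. Origin at the centre of its underside.

How it is judged:
By the outcome, as a careful person would: the job done as asked, in the order asked, and still so for the second after the job is handed in, with the robot touching nothing.
It also fails if it takes over 99 s, if anything falls off the work surface, if the arm or the gripper's body presses on something with over 40 N, if the wrist force passes 120 N, or if a joint passes its speed limit or range.

## Working session

There is one attempt and no reset: what is moved stays moved. The work goes in short steps, Python scripts to look and compute and a tool call to move; the robot and the scene stay as the last step left them, time stands still between calls to the robot, and variables do not carry over. Pictures are saved under pics/ and viewed, at most 14 in all, crops included, and the job is handed in when it is done.

Besides the shell and the picture viewer there is one more tool, called in YAML: its name, and indented under it one key for each argument. play_rows: Moves the arm, as the interface text tells. Its arguments: {"type":"object","properties":{"increments":{"type":"string"},"force":{"type":"number"}},"required":["increments"]}

```bash
mkdir -p pics; ls; python3 - <<'E'
from plant import robot
import cv2,numpy as np
s=robot.read_state();print(s['t'],s['tool_pos'],s['orientation'],s['opening'])
for c in['top','scene']:
    im=robot.read_camera(c);cv2.imwrite(f'pics/{c}1.png',im)
    k=robot.calibration(c);print(c,k)
    for q in['segment_w','segment_x','segment_y','segment_z','pad_a','strip','base']:
        print(q,[(np.round(d['centre'],3).tolist(),round(d['conf'],2)) for d in robot.landmark_of(c,q)])
E
```

```text
pics
0.0 [ 0.13951472 -0.58297739  0.2176052 ] [-3.11819236e+00 -3.67715567e-01  1.24939878e-04] 0.09309418325031402
top {'vertical_fov': 46.40235166110893, 'cx': 310.993254563063, 'cy': 189.20392669370685, 'rvec': array([ 2.1764042 , -2.15689745,  0.14208694]), 'tvec': array([0.01452428, 0.54070638, 0.88721026])}
segment_w [([0.442, -0.256, 0.0], 0.96), ([0.451, 0.097, -0.004], 0.92), ([0.414, 0.264, 0.001], 0.71), ([0.473, -0.084, 0.0], 0.56)]
segment_x [([0.442, -0.256, 0.0], 0.96), ([0.451, 0.097, -0.004], 0.92), ([0.414, 0.264, 0.001], 0.71), ([0.473, -0.084, 0.0], 0.56)]
segment_y [([0.442, -0.256, 0.0], 0.96), ([0.451, 0.097, -0.004], 0.92), ([0.414, 0.264, 0.001], 0.71), ([0.473, -0.084, 0.0], 0.56)]
segment_z [([0.442, -0.256, 0.0], 0.96), ([0.451, 0.097, -0.004], 0.92), ([0.414, 0.264, 0.001], 0.71), ([0.473, -0.084, 0.0], 0.56)]
pad_a [([0.624, -0.164, 0.006], 0.8), ([0.622, 0.012, 0.004], 0.79), ([0.626, 0.105, 0.01], 0.63), ([0.626, -0.074, 0.002], 0.6), ([0.414, 0.264, -0.001], 0.48)]
strip [([0.417, 0.268, -0.001], 0.56)]
base []
scene {'vertical_fov': 51.8149758979616
[... 215 characters left out ...]
-0.252, -0.002], 0.75), ([0.473, -0.083, 0.002], 0.61), ([0.415, 0.26, -0.002], 0.61)]
segment_x [([0.453, 0.1, 0.002], 0.79), ([0.442, -0.252, -0.002], 0.75), ([0.473, -0.083, 0.002], 0.61), ([0.415, 0.26, -0.002], 0.61)]
segment_y [([0.453, 0.1, 0.002], 0.79), ([0.442, -0.252, -0.002], 0.75), ([0.473, -0.083, 0.002], 0.61), ([0.415, 0.26, -0.002], 0.61)]
segment_z [([0.453, 0.1, 0.002], 0.79), ([0.442, -0.252, -0.002], 0.75), ([0.473, -0.083, 0.002], 0.61), ([0.415, 0.26, -0.002], 0.61)]
pad_a [([0.62, 0.102, 0.002], 0.93), ([0.622, 0.017, 0.006], 0.74), ([0.62, -0.168, 0.005], 0.66), ([0.62, -0.077, 0.001], 0.56), ([0.62, -0.028, -0.002], 0.24)]
strip [([0.618, -0.03, 0.0], 0.71)]
base []
```

View pics/top1.png

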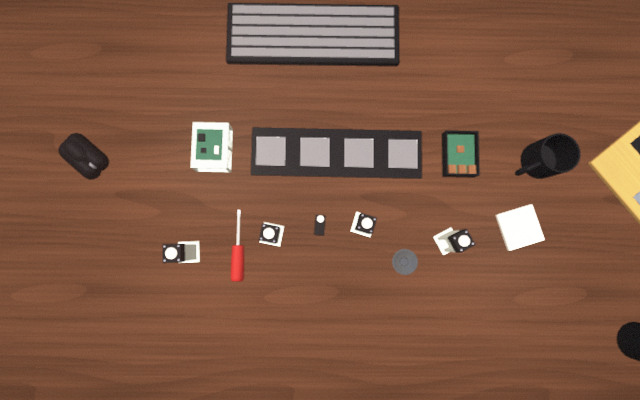

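View pics/scene1.png

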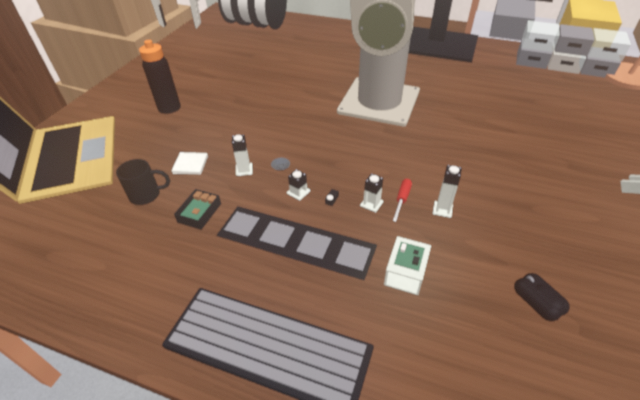

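The top view (left = +y) shows the base at (212,147), pads at x px 270/315/359/403, and segments at discs (171,253) tallest, (464,240) second tallest, (269,233) third and (367,223) shortest. The scene view confirms these heights. Next I fit exact poses.

```bash
cat > h.py <<'E'
import cv2,numpy as np
from plant import robot
from scipy.spatial.transform import Rotation as R
from scipy.optimize import minimize
H=dict(w=.062,x=.084,y=.106,z=.128)
def K(k):
    f=200/np.tan(np.radians(k['vertical_fov'])/2);return np.array([[f,0,k['cx']],[0,f,k['cy']],[0,0,1.]])
def proj(k,P): return cv2.projectPoints(np.array(P,float),k['rvec'],k['tvec'],K(k),None)[0][:,0]
def back(k,uv,z):
    Rm=cv2.Rodrigues(k['rvec'])[0];o=-Rm.T@k['tvec'];d=np.c_[uv,np.ones(len(uv))]@np.linalg.inv(K(k)).T@Rm
    return o+d*((z-o[2])/d[:,2])[:,None]
def box(x,y,a,hx,hy,z0,z1):
    c,s=np.cos(a),np.sin(a)
    return [(x+c*i*hx-s*j*hy,y+s*i*hx+c*j*hy,z) for i in(-1,1) for j in(-1,1) for z in(z0,z1)]
def hulls(k,n,x,y,a,zb=0):
    h=H[n];t=[(x+.01*np.cos(b),y+.01*np.sin(b),zb+h) for b in np.arange(0,6.3,.5)]
    return [box(x,y,a,.021,.021,zb,zb+.005),box(x,y,a,.0155,.0155,zb+.005,zb+h-.032),box(x,y,a,.016,.016,zb+h-.032,zb+h-.004),t]
def render(k,n,x,y,a,zb=0):
    m=np.zeros((400*4,640*4),np.uint8)
    for b in hulls(k,n,x,y,a,zb):
        cv2.fillConvexPoly(m,cv2.convexHull((proj(k,b)*4+1.5).round().astype(np.int32)),255)
    return cv2.resize(m,(640,400),interpolation=cv2.INTER_AREA)/255.
def fit(n,x0,y0,masks,zb=0):
    def cost(p):
        return sum(np.abs(render(k,n,*p,zb)-m).sum() for k,m in masks)
    best=None
    for a in np.radians(range(-45,45,10)):
        r=minimize(cost,[x0,y0,a],method='Nelder-Mead',options=dict(initial_simplex=[[x0,y0,a],[x0+.005,y0,a],[x0,y0+.005,a],[x0,y0,a+.15]],maxiter=60))
        if best is None or r.fun<best.fun:best=r
    return best
def masks(cam,q='segment_w'): return [d['pixels'] for d in robot.regions_of(cam,q)]
def pick(ms,k,n,x,y,zb=0):
    r=render(k,n,x,y,0,zb)>.5
    return max(ms,key=lambda m:(m&r).sum()/(m|r).sum()).astype(float)
def yaw_of(s): # world angle of tool x
    v=R.from_rotvec(s['orientation']).as_matrix();return np.arctan2(v[1,0],v[0,0])
def plan(x,y,z,a=None):
    s=robot.read_state();M=R.from_rotvec(s['orientation']).as_matrix()
    d=M.T@(np.array([x,y,z])-s['tool_pos'])*1e3
    t=0 if a is None else np.degrees(-(a-yaw_of(s)));t=(t+90)%180-90
    print('t',round(s['t'],2),'tcp',s['tool_pos'].round(4),'shift',d.round(1),'turn',round(t,1),'q1,q6',s['q'][[0,5]].round(2),'F',s['force'].round(1))
E
python3 - <<'E'
from h import *
G=dict(z=(.414,.262),y=(.442,-.254),x=(.452,.098),w=(.473,-.083))
C={}
for c in('top','scene'):
    im=robot.read_camera(c);C[c]=(robot.calibration(c),masks(c),im)
im=C['top'][2].copy();big=cv2.resize(im,None,fx=2,fy=2,interpolation=cv2.INTER_CUBIC);
for n,(x,y) in G.items():
    for cs in(('top','scene'),('top',)):
        mk=[(C[c][0],pick(C[c][1],C[c][0],n,x,y)) for c in cs]
        r=fit(n,x,y,mk);print(n,cs,r.x[:2].round(4),np.degrees(r.x[2]).round(1),r.fun.round(0),[m.sum() for _,m in mk])
        p=r.x if len(cs)==2 else p
    for b in hulls(C['top'][0],n,*p)[::1]:
        cv2.polylines(big,[cv2.convexHull((proj(C['top'][0],b)*2+.5).astype(np.int32))],True,(0,255,0),1)
k=C['top'][0];hs=cv2.cvtColor(im,cv2.COLOR_BGR2HSV)
g=((im.min(2)>90)&(im.max(2)<200)&(hs[...,1]<50)).astype(np.uint8);g[:120]=0;g[185:]=0;g[:,:245]=0;g[:,425:]=0
nn,l,st,ce=cv2.connectedComponentsWithStats(g)
for i in range(1,nn):
    if st[i,4]>300:
        q=cv2.minAreaRect(np.argwhere(l==i)[:,::-1].astype(np.float32));print(ce[i],st[i,4],back(k,np.array([ce[i]]),.007)[0].round(4),back(k,np.array([q[0]]),.007)[0].round(4),q[1:])
plan(.5,-.2,.2)
cv2.imwrite('pics/fit1.png',cv2.resize(big[380:560,280:1000],None,fx=1.1,fy=1.1))
E
```

```text
z ('top', 'scene') [0.4159 0.2642] 3.0 129.0 [np.float64(724.0), np.float64(873.0)]
z ('top',) [0.4156 0.2635] 0.8 46.0 [np.float64(724.0)]
y ('top', 'scene') [ 0.4413 -0.2537] 30.0 84.0 [np.float64(784.0), np.float64(576.0)]
y ('top',) [ 0.4412 -0.2543] 28.7 35.0 [np.float64(784.0)]
x ('top', 'scene') [0.4527 0.0991] -8.2 94.0 [np.float64(467.0), np.float64(583.0)]
x ('top',) [0.4522 0.0983] -11.5 30.0 [np.float64(467.0)]
w ('top', 'scene') [ 0.4749 -0.0843] -16.2 80.0 [np.float64(489.0), np.float64(497.0)]
w ('top',) [ 0.4741 -0.0855] -17.0 37.0 [np.float64(489.0)]
[270.38555556 150.67555556] 900 [0.6219 0.1026 0.007 ] [0.6222 0.1034 0.007 ] ((29.0, 30.0), 90.0)
[314.54954955 151.43130631] 888 [0.6213 0.0125 0.007 ] [0.6211 0.0126 0.007 ] ((29.0, 29.0), 90.0)
[358.58437146 152.31596829] 883 [ 0.6204 -0.0776  0.007 ] [ 0.62   -0.0775  0.007 ] ((29.0, 29.0), 90.0)
[402.57289294 153.22892938] 878 [ 0.6195 -0.1678  0.007 ] [ 0.6189 -0.1677  0.007 ] ((29.0, 29.0), 90.0)
t 1.0 tcp [ 0.1396 -0.5835  0.2186] shift [ 439.7 -289.2   18.6] turn 0 q1,q6 [-1.42 -0.09] F [-0.6  0.7 -0.9]
```

View pics/fit1.png

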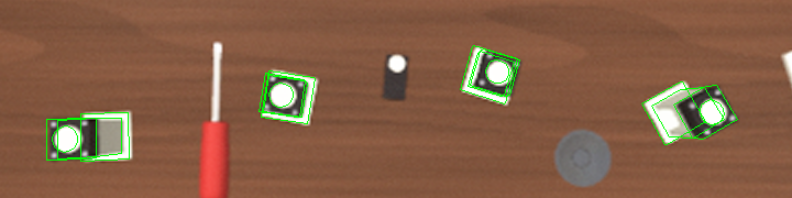

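The overlay matches all four segments to about 1 px, and the pads are found. I start with segment_y, the nearest.

```bash
python3 -c "
from h import *
plan(.4412,-.2543,.17,np.radians(119))"
```

```text
t 1.0 tcp [ 0.1396 -0.5835  0.2186] shift [ 369.9 -250.    48.6] turn 74.5 q1,q6 [-1.42 -0.09] F [-0.6  0.7 -0.9]
```

play_rows:
  increments: "370 -250 20 -105.5 -1;370 -250 20 -105.5 -1;370 -250 20 -105.5 -1;370 -250 20 -105.5 -1;370 -250 20 -105.5 -1;370 -250 20 -105.5 -1;370 -250 20 -105.5 -1;370 -250 20 -105.5 -1;370 -250 20 -105.5 -1;370 -250 20 -105.5 -1;370 -250 20 -105.5 -1;370 -250 20 -105.5 -1;370 -250 20 -105.5 -1;370 -250 20 -105.5 -1;370 -250 48 -105.5 -1;370 -250 48 -105.5 -1;370 -250 48 -105.5 -1"

```text
t: 2.7
tool_pos: [0.4407, -0.254, 0.1703]
orientation: [-1.596, -2.704, -0.0]
force: [-0.2, 0.6, 0.0]
opening: 0.0928
gripper_force: 0.0
```

```bash
python3 - <<'E'
from h import *
plan(.4412,-.2543,.069,np.radians(119))
im=robot.read_camera('wrist');k=robot.calibration('wrist')
for b in hulls(k,'y',.4412,-.2543,np.radians(29)): cv2.polylines(im,[cv2.convexHull((proj(k,b)).astype(np.int32))],True,(0,255,0),1)
cv2.imwrite('pics/w1.png',im)
plan(.4412,-.2543,.069,np.radians(119))
E
```

```text
t 2.7 tcp [ 0.4407 -0.254   0.1703] shift [ -0.7   0.4 101.3] turn -0.1 q1,q6 [-0.62 -1.13] F [-0.2  0.6  0. ]
t 2.75 tcp [ 0.4413 -0.2544  0.1712] shift [ 1.000e-01 -0.000e+00  1.022e+02] turn -0.1 q1,q6 [-0.62 -1.13] F [ 0.2 -0.1  0.2]
```

View pics/w1.png

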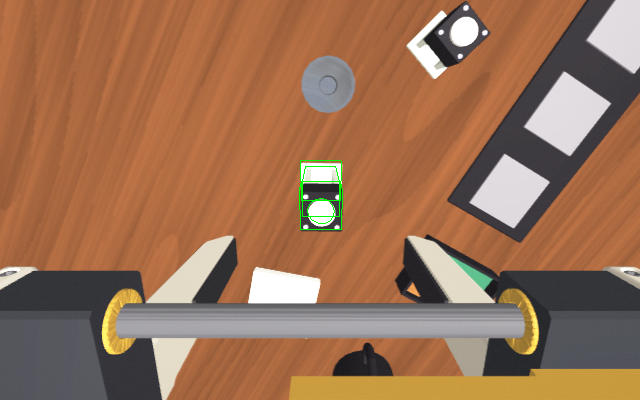

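The wrist view shows the model lying exactly on the segment at (320,195), centred between the fingers. I descend and grip.

play_rows:
  increments: "0 0 30 0 -1;0 0 60 0 -1;0 0 85 0 -1;0 0 101 0 -1;0 0 101 0 -1;0 0 101 0 -1;0 0 101 0 0.4;0 0 101 0 0.4;0 0 101 0 0.4;0 0 101 0 1;0 0 101 0 1;0 0 101 0 1;0 0 101 0 1;0 0 101 0 1;0 0 101 0 1;0 0 101 0 1"
  force: 20

```text
t: 4.35
tool_pos: [0.4413, -0.2543, 0.0696]
orientation: [-1.596, -2.706, -0.0]
force: [0.4, -0.0, 0.6]
opening: 0.0318
gripper_force: 19.9
```

```bash
python3 - <<'E'
from h import *
plan(.621,.0125,.17,np.radians(90.5))
E
```

```text
t 4.35 tcp [ 0.4413 -0.2543  0.0696] shift [ 146.5  286.4 -100.4] turn 28.5 q1,q6 [-0.62 -1.13] F [ 0.4 -0.   0.6]
```

play_rows:
  increments: "0 0 -10 0 1;0 0 -35 0 1;0 0 -65 0 1;0 0 -90 0 1;7 14 -100 2 1;22 43 -100 5 1;40 79 -100 8 1;60 118 -100 12 1;81 158 -100 16 1;101 198 -100 20 1;119 232 -100 24 1;133 260 -100 27 1;142 278 -100 28.5 1;146.5 286.4 -100 28.5 1;146.5 286.4 -100 28.5 1;146.5 286.4 -100 28.5 1;146.5 286.4 -100 28.5 1"

```text
t: 6.05
tool_pos: [0.6205, 0.0114, 0.1698]
orientation: [2.213, 2.229, -0.001]
force: [-0.7, 0.2, -1.5]
opening: 0.0318
gripper_force: 19.9
```

```bash
python3 - <<'E'
from h import *
plan(.621,.0125,.0766,np.radians(90.5))
im=robot.read_camera('wrist');k=robot.calibration('wrist')
zb=robot.read_state()['tool_pos'][2]-.0696
for b in [box(.6218-.0089*i*.09,.1026-.0901*i,np.radians(.5),.03,.03,.007,.007) for i in range(4)]+[box(*robot.read_state()['tool_pos'][:2],np.radians(.5),.021,.021,zb,zb+.005)]: cv2.polylines(im,[cv2.convexHull((proj(k,b)).astype(np.int32))],True,(0,255,0),1)
cv2.imwrite('pics/w2.png',im)
E
```

```text
t 6.05 tcp [0.6205 0.0114 0.1698] shift [ 1.2  0.5 93.2] turn -0.1 q1,q6 [-0.06 -0.07] F [-0.7  0.2 -1.5]
```

View pics/w2.png

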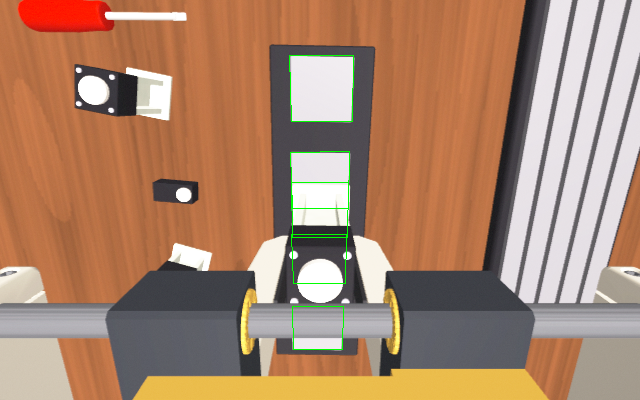

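The pad model lines up with the wrist view (pads at (320,88) and (320,183)), so the segment hangs over its pad.

play_rows:
  increments: "0.7 0.2 15 0 1;0.7 0.2 40 0 1;0.7 0.2 65 0 1;0.7 0.2 82 0 1;0.7 0.2 89 0 1;0.7 0.2 91 0 1;0.7 0.2 92 0 1;0.7 0.2 92 0 1;0.7 0.2 92 0 1"

```text
t: 7.0
tool_pos: [0.6221, 0.0132, 0.079]
orientation: [2.211, 2.229, 0.002]
force: [0.4, -0.1, -0.5]
opening: 0.032
gripper_force: 19.9
```

```bash
python3 -c "
from h import *
for i in range(4): plan(.621,.0125,.0766,np.radians(90.5)); robot.read_camera('wrist')"
```

```text
t 7.0 tcp [0.6221 0.0132 0.079 ] shift [-0.7 -1.1  2.4] turn -0.0 q1,q6 [-0.06 -0.07] F [ 0.4 -0.1 -0.5]
t 7.05 tcp [0.6219 0.0132 0.0788] shift [-0.7 -1.   2.2] turn -0.0 q1,q6 [-0.06 -0.07] F [-0.1  0.5 -1.5]
t 7.1 tcp [0.6218 0.0132 0.0786] shift [-0.7 -0.8  2. ] turn -0.0 q1,q6 [-0.06 -0.07] F [ 0.1 -0.2 -1.6]
t 7.15 tcp [0.6217 0.0132 0.0784] shift [-0.7 -0.7  1.8] turn -0.0 q1,q6 [-0.06 -0.07] F [ 0.4  0.2 -2.2]
```

play_rows:
  increments: "-0.7 -0.7 0.7 0 1;-0.7 -0.7 1.2 0 1;-0.7 -0.7 1.7 0 1;-0.7 -0.7 1.7 0 1;-0.7 -0.7 1.7 0 1"

```text
t: 7.7
tool_pos: [0.6207, 0.0124, 0.0765]
orientation: [2.212, 2.23, 0.0]
force: [-2.1, -0.5, 5.5]
opening: 0.0318
gripper_force: 20.0
```

```bash
python3 -c "
from h import *
for i in range(2): plan(.621,.0125,.0766,np.radians(90.5)); robot.read_camera('wrist')"
```

```text
t 7.7 tcp [0.6207 0.0124 0.0765] shift [ 0.1  0.3 -0.1] turn -0.1 q1,q6 [-0.06 -0.07] F [-2.1 -0.5  5.5]
t 7.75 tcp [0.6207 0.0124 0.0765] shift [ 0.1  0.3 -0.1] turn -0.0 q1,q6 [-0.06 -0.07] F [-2.1 -0.1  6.1]
```

Contact is made, so I release, retreat and go to segment_w.

play_rows:
  increments: "0 0 0 0 0.3;0 0 0 0 -0.2;0 0 0 0 -1;0 0 0 0 -1;0 0 0 0 -1;0 0 0 0 -1;0 0 -30 0 -1;0 0 -70 0 -1;0 0 -100 0 -1;0 0 -110 0 -1;0 0 -110 0 -1"

```text
t: 8.9
tool_pos: [0.6217, 0.0124, 0.188]
orientation: [2.211, 2.228, 0.004]
force: [-0.5, -0.7, -1.0]
opening: 0.0929
gripper_force: 0.0
```

```bash
python3 -c "
from h import *
plan(.4741,-.0855,.12,np.radians(73))"
```

```text
t 8.9 tcp [0.6217 0.0124 0.188 ] shift [ -96.7 -148.7   67.4] turn 17.5 q1,q6 [-0.06 -0.07] F [-0.5 -0.7 -1. ]
```

play_rows:
  increments: "-20 -30 0 4 -1;-45 -69 0 8 -1;-70 -107 0 12 -1;-90 -138 20 16 -1;-96.7 -148 50 17.5 -1;-96.7 -148 67 17.5 -1;-96.7 -148 67 17.5 -1;-96.7 -148 67 17.5 -1;-96.7 -148 67 17.5 -1"

```text
t: 9.8
tool_pos: [0.4739, -0.0853, 0.1195]
orientation: [2.525, 1.868, 0.001]
force: [-0.4, 0.0, 0.2]
opening: 0.0928
gripper_force: 0.0
```

```bash
cat > look.py <<'E'
from h import *
import sys
n,x,y,a,out=sys.argv[1],*map(float,sys.argv[2:5]),sys.argv[5]
im=robot.read_camera('wrist');k=robot.calibration('wrist')
ms=masks('wrist')
if ms:
    m=pick(ms,k,n,x,y);r=fit(n,x,y,[(k,m)]);print('fit',r.x[:2].round(4),np.degrees(r.x[2]).round(1),round(r.fun),m.sum())
for b in hulls(k,n,x,y,np.radians(a)): cv2.polylines(im,[cv2.convexHull((proj(k,b)).astype(np.int32))],True,(0,255,0),1)
cv2.imwrite(f'pics/{out}.png',im)
plan(x,y,H[n]-.037+.0008,np.radians(a+90))
E
python3 look.py w .4741 -.0855 -17 w3
```

```text
fit [ 0.4965 -0.0209] -45.1 7559 4965.0
t 9.9 tcp [ 0.4742 -0.0853  0.1199] shift [-0.2 -0.2 94.1] turn -0.0 q1,q6 [-0.28  0.01] F [-0.1  0.7  0. ]
```

View pics/w3.png

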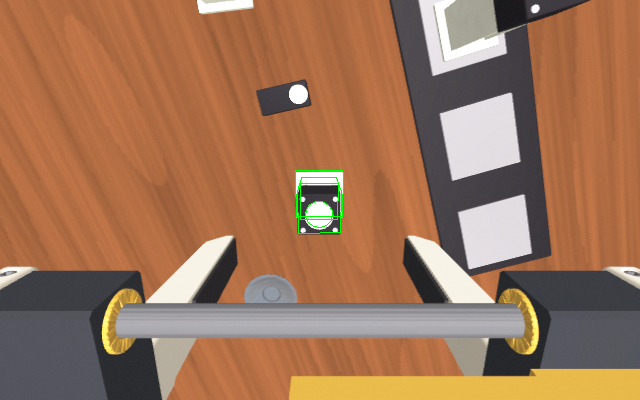

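The overlay sits on segment_w at (320,205). I descend and grip.

play_rows:
  increments: "0 0 30 0 -1;0 0 60 0 -1;0 0 83 0 -1;0 0 94 0 -1;0 0 94 0 -1;0 0 94 0 -1;0 0 94 0 0.4;0 0 94 0 0.4;0 0 94 0 0.4;0 0 94 0 1;0 0 94 0 1;0 0 94 0 1;0 0 94 0 1;0 0 94 0 1;0 0 94 0 1"
  force: 20

```text
t: 11.4
tool_pos: [0.4732, -0.0853, 0.0249]
orientation: [-2.526, -1.868, 0.0]
force: [0.3, 0.9, 0.2]
opening: 0.0316
gripper_force: 20.0
```

```bash
python3 - <<'E'
from h import *
plan(.6194,-.1678,.1,np.radians(90.5))
E
```

```text
t 11.4 tcp [ 0.4732 -0.0853  0.0249] shift [-36.  164.  -75.2] turn -17.5 q1,q6 [-0.29  0.01] F [0.3 0.9 0.2]
```

play_rows:
  increments: "0 0 -10 0 1;0 0 -30 0 1;0 0 -55 0 1;-2 8 -70 -2 1;-6 28 -75 -5 1;-14 62 -75 -9 1;-22 98 -75 -13 1;-29 130 -75 -16 1;-34 153 -75 -17.5 1;-36 163.5 -75 -17.5 1;-36 163.5 -75 -17.5 1;-36 163.5 -75 -17.5 1;-36 163.5 -55 -17.5 1;-36 163.5 -32 -17.5 1;-36 163.5 -15 -17.5 1;-36 163.5 -10 -17.5 1;-36 163.5 -10 -17.5 1;-36 163.5 -10 -17.5 1;-36 163.5 -10 -17.5 1"

```text
t: 13.3
tool_pos: [0.62, -0.168, 0.0365]
orientation: [2.211, 2.229, 0.002]
force: [-0.3, 0.3, -0.6]
opening: 0.032
gripper_force: 20.0
```

```bash
python3 -c "
from h import *
for i in range(3): plan(.6194,-.1678,.0319,np.radians(90.5)); robot.read_camera('wrist')"
```

```text
t 13.3 tcp [ 0.62   -0.168   0.0365] shift [ 0.2 -0.6  4.6] turn -0.0 q1,q6 [-0.34 -0.35] F [-0.3  0.3 -0.6]
t 13.35 tcp [ 0.62   -0.168   0.0364] shift [ 0.2 -0.6  4.5] turn -0.0 q1,q6 [-0.34 -0.35] F [-0.6 -0.3 -0.6]
t 13.4 tcp [ 0.6198 -0.168   0.0362] shift [ 0.2 -0.4  4.3] turn -0.0 q1,q6 [-0.34 -0.35] F [ 0.2 -0.1 -0.2]
```

play_rows:
  increments: "0.1 -0.3 2 0 1;0.1 -0.3 3 0 1;0.1 -0.3 3.6 0 1;0.1 -0.3 4 0 1;0.1 -0.3 4 0 1;0.1 -0.3 4 0 1"

```text
t: 14.05
tool_pos: [0.6188, -0.1676, 0.0319]
orientation: [2.213, 2.23, -0.0]
force: [-3.5, 0.8, 7.1]
opening: 0.032
gripper_force: 20.0
```

play_rows:
  increments: "0 0 0 0 0.3;0 0 0 0 -0.2;0 0 0 0 -1;0 0 0 0 -1;0 0 0 0 -1;0 0 0 0 -1;0 0 -30 0 -1;0 0 -70 0 -1;0 0 -110 0 -1;0 0 -120 0 -1;0 0 -120 0 -1"

```text
t: 15.15
tool_pos: [0.6205, -0.1682, 0.1541]
orientation: [2.209, 2.227, 0.004]
force: [0.9, 0.7, 0.5]
opening: 0.0928
gripper_force: 0.0
```

```bash
python3 -c "
from h import *
plan(.4522,.0983,.15,np.radians(79))"
```

```text
t 15.15 tcp [ 0.6205 -0.1682  0.1541] shift [ 267.9 -166.2    2.7] turn 11.5 q1,q6 [-0.34 -0.35] F [0.9 0.7 0.5]
```

play_rows:
  increments: "20 -20 0 0 -1;45 -50 0 0 -1;75 -85 0 0 -1;110 -115 0 3 -1;150 -140 0 6 -1;190 -155 0 9 -1;230 -164 2 11.5 -1;258 -166 2 11.5 -1;268 -166 2 11.5 -1;268 -166 2 11.5 -1;268 -166 2 11.5 -1;268 -166 2 11.5 -1;268 -166 2 11.5 -1"

```text
t: 16.45
tool_pos: [0.4508, 0.098, 0.1487]
orientation: [-2.427, -1.995, 0.001]
force: [0.3, -0.6, 0.7]
opening: 0.093
gripper_force: 0.0
```

```bash
python3 look.py x .4522 .0983 -11 w4
```

```text
fit [0.4519 0.0978] -11.2 94 2696.0
t 16.55 tcp [0.4508 0.0983 0.1489] shift [  0.3   1.4 101.1] turn -0.1 q1,q6 [0.1 0.3] F [ 0.2  0.2 -1.2]
```

View pics/w4.png

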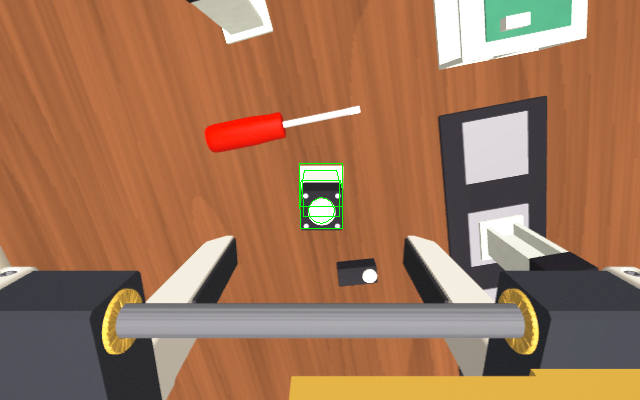

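The overlay sits on segment_x at (321,197), and segment_y stands on its pad at right.

play_rows:
  increments: "0 1 30 0 -1;0 1 60 0 -1;0 1 88 0 -1;0 1 101 0 -1;0 1 101 0 -1;0 1 101 0 -1;0 1 101 0 0.4;0 1 101 0 0.4;0 1 101 0 0.4;0 1 101 0 1;0 1 101 0 1;0 1 101 0 1;0 1 101 0 1;0 1 101 0 1;0 1 101 0 1"
  force: 20

```text
t: 18.05
tool_pos: [0.4515, 0.0989, 0.0478]
orientation: [-2.425, -1.997, 0.0]
force: [-0.2, 0.1, -0.4]
opening: 0.0319
gripper_force: 20.0
```

```bash
python3 - <<'E'
from h import *
plan(.6202,-.0777,.147,np.radians(90.5))
E
```

```text
t 18.05 tcp [0.4515 0.0989 0.0478] shift [-141.   199.4  -99.2] turn -11.5 q1,q6 [0.1 0.3] F [-0.2  0.1 -0.4]
```

play_rows:
  increments: "0 0 -10 0 1;0 0 -35 0 1;0 0 -65 0 1;-5 0 -90 0 1;-20 0 -99 0 1;-50 2 -99 0 1;-85 12 -99 0 1;-115 32 -99 -2 1;-132 62 -99 -4 1;-139 98 -99 -7 1;-141 135 -99 -10 1;-141 168 -99 -11.5 1;-141 190 -99 -11.5 1;-141 199 -99 -11.5 1;-141 199 -99 -11.5 1;-141 199 -99 -11.5 1;-141 199 -75 -11.5 1;-141 199 -45 -11.5 1;-141 199 -22 -11.5 1;-141 199 -12 -11.5 1"

```text
t: 20.05
tool_pos: [0.6171, -0.0769, 0.0574]
orientation: [-2.21, -2.228, 0.004]
force: [0.4, 0.0, -0.1]
opening: 0.0317
gripper_force: 20.0
```

play_rows:
  increments: "0 0 0 0 1;0 0 0 0 1;0 0 0 0 1;0 0 0 0 1"

```text
t: 20.45
tool_pos: [0.621, -0.0779, 0.0617]
orientation: [2.211, 2.229, 0.002]
force: [-0.5, -0.7, -0.7]
opening: 0.0317
gripper_force: 20.0
```

```bash
python3 -c "
from h import *
for i in range(3): plan(.6202,-.0777,.0548,np.radians(90.5)); robot.read_camera('wrist')"
```

```text
t 20.45 tcp [ 0.621  -0.0779  0.0617] shift [ 0.2 -0.8  6.9] turn -0.0 q1,q6 [-0.21 -0.21] F [-0.5 -0.7 -0.7]
t 20.5 tcp [ 0.6208 -0.0778  0.0614] shift [ 0.1 -0.6  6.6] turn -0.0 q1,q6 [-0.21 -0.21] F [-0.  -0.3 -0.4]
t 20.55 tcp [ 0.6206 -0.0778  0.061 ] shift [ 0.1 -0.4  6.2] turn -0.0 q1,q6 [-0.21 -0.21] F [ 0.4  1.1 -1. ]
```

play_rows:
  increments: "0 -0.2 2.5 0 1;0 -0.2 4 0 1;0 -0.2 5 0 1;0 -0.2 5.5 0 1;0 -0.2 5.5 0 1;0 -0.2 5.5 0 1;0 -0.2 5.5 0 1"

```text
t: 21.3
tool_pos: [0.6197, -0.0776, 0.0547]
orientation: [-2.213, -2.23, -0.0]
force: [-2.3, 0.2, 5.6]
opening: 0.032
gripper_force: 20.0
```

play_rows:
  increments: "0 0 0 0 0.3;0 0 0 0 -0.2;0 0 0 0 -1;0 0 0 0 -1;0 0 0 0 -1;0 0 0 0 -1;0 0 -30 0 -1;0 0 -75 0 -1;0 0 -115 0 -1;0 0 -140 0 -1;0 0 -140 0 -1"

```text
t: 22.4
tool_pos: [0.6225, -0.0782, 0.2004]
orientation: [2.207, 2.225, 0.008]
force: [-0.2, 0.1, 1.4]
opening: 0.0927
gripper_force: 0.0
```

```bash
python3 -c "
from h import *
plan(.4156,.2635,.192,np.radians(91.5))"
```

```text
t 22.4 tcp [ 0.6225 -0.0782  0.2004] shift [ 343.3 -204.3    6. ] turn -1.0 q1,q6 [-0.21 -0.21] F [-0.2  0.1  1.4]
```

play_rows:
  increments: "20 -12 0 0 -1;55 -33 0 0 -1;95 -57 0 0 -1;135 -80 0 0 -1;175 -104 0 -1 -1;215 -128 0 -1 -1;255 -152 0 -1 -1;290 -173 0 -1 -1;318 -190 0 -1 -1;336 -200 0 -1 -1;343 -203 0 -1 -1;343 -203 0 -1 -1;343 -203 0 -1 -1;343 -203 0 -1 -1;343 -203 0 -1 -1"

```text
t: 23.9
tool_pos: [0.4145, 0.2629, 0.1943]
orientation: [2.195, 2.248, -0.0]
force: [-0.3, -0.6, 1.6]
opening: 0.0931
gripper_force: 0.0
```

```bash
python3 look.py z .4156 .2635 1.5 w5
```

```text
fit [0.4151 0.2618] 2.3 87 2836.0
t 24.0 tcp [0.4144 0.2631 0.1944] shift [  0.3   1.2 102.6] turn -0.1 q1,q6 [0.46 0.44] F [-0.1  0.6  1. ]
```

View pics/w5.png

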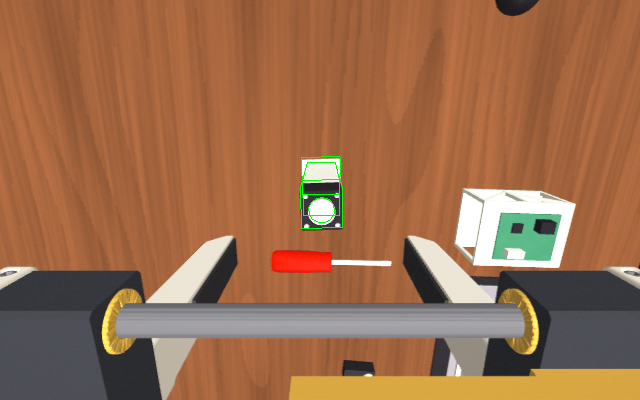

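The overlay sits on segment_z at (321,195), within about 1 mm. I descend and grip.

play_rows:
  increments: "-0.8 1 30 0 -1;-0.8 1 60 0 -1;-0.8 1 88 0 -1;-0.8 1 102 0 -1;-0.8 1 102 0 -1;-0.8 1 102 0 -1;-0.8 1 102 0 0.4;-0.8 1 102 0 0.4;-0.8 1 102 0 0.4;-0.8 1 102 0 1;-0.8 1 102 0 1;-0.8 1 102 0 1;-0.8 1 102 0 1;-0.8 1 102 0 1;-0.8 1 102 0 1"
  force: 20

```text
t: 25.5
tool_pos: [0.4149, 0.263, 0.0924]
orientation: [-2.193, -2.249, 0.0]
force: [0.1, 0.2, -0.1]
opening: 0.0321
gripper_force: 19.8
```

```bash
python3 - <<'E'
from h import *
plan(.6218,.1026,.192,np.radians(90.5))
E
```

```text
t 25.5 tcp [0.4149 0.263  0.0924] shift [-165.6  202.7  -99.7] turn 1.0 q1,q6 [0.46 0.44] F [ 0.1  0.2 -0.1]
```

play_rows:
  increments: "0 0 -10 0 1;0 0 -35 0 1;0 0 -65 0 1;-3 2 -90 0 1;-15 10 -99 0 1;-40 25 -99 0 1;-72 48 -99 0 1;-105 78 -99 0 1;-132 110 -99 0 1;-152 143 -99 1 1;-162 172 -99 1 1;-165 192 -99 1 1;-165.6 202 -99 1 1;-165.6 202 -99 1 1;-165.6 202 -99 1 1;-165.6 202 -99 1 1;-165.6 202 -75 1 1;-165.6 202 -45 1 1;-165.6 202 -22 1 1;-165.6 202 -12 1 1"

```text
t: 27.5
tool_pos: [0.6187, 0.1028, 0.1018]
orientation: [-2.21, -2.229, 0.005]
force: [-0.3, -0.6, -0.8]
opening: 0.032
gripper_force: 19.8
```

play_rows:
  increments: "0 0 0 0 1;0 0 0 0 1;0 0 0 0 1;0 0 0 0 1"

```text
t: 27.9
tool_pos: [0.6222, 0.1027, 0.1062]
orientation: [2.211, 2.229, 0.003]
force: [0.5, 1.1, -0.3]
opening: 0.0322
gripper_force: 19.8
```

```bash
python3 -c "
from h import *
for i in range(3): plan(.6218,.1026,.0992,np.radians(90.5)); robot.read_camera('wrist')"
```

```text
t 27.9 tcp [0.6222 0.1027 0.1062] shift [-0.1 -0.4  7. ] turn -0.0 q1,q6 [0.08 0.07] F [ 0.5  1.1 -0.3]
t 27.95 tcp [0.622  0.1026 0.1059] shift [-0.  -0.2  6.7] turn -0.0 q1,q6 [0.08 0.07] F [ 0.1  0.5 -0.3]
t 28.0 tcp [0.6218 0.1026 0.1055] shift [0.  0.  6.4] turn -0.0 q1,q6 [0.08 0.07] F [ 0.3  0.5 -1.5]
```

play_rows:
  increments: "0 0.2 2.5 0 1;0 0.2 4 0 1;0 0.2 5 0 1;0 0.2 5.5 0 1;0 0.2 5.5 0 1;0 0.2 5.5 0 1;0 0.2 5.5 0 1"

```text
t: 28.75
tool_pos: [0.6214, 0.1026, 0.0993]
orientation: [2.213, 2.23, 0.0]
force: [-1.5, -0.0, 5.6]
opening: 0.0321
gripper_force: 19.8
```

Contact again, so I release, rise and back away toward the robot to clear the view.

play_rows:
  increments: "0 0 0 0 0.3;0 0 0 0 -0.2;0 0 0 0 -1;0 0 0 0 -1;0 0 0 0 -1;0 0 0 0 -1;0 0 -30 0 -1;0 0 -70 0 -1;0 0 -105 0 -1;0 0 -120 0 -1;0 -30 -120 0 -1;0 -75 -120 0 -1;0 -120 -120 0 -1;0 -165 -120 0 -1;0 -200 -120 0 -1;0 -200 -120 0 -1;0 -200 -120 0 -1"

```text
t: 30.45
tool_pos: [0.4211, 0.101, 0.2187]
orientation: [2.212, 2.23, 0.001]
force: [0.0, -0.3, 0.2]
opening: 0.0931
gripper_force: 0.0
```

```bash
python3 - <<'E'
from h import *
P=dict(z=(.6218,.1026),y=(.621,.0125),x=(.6202,-.0777),w=(.6194,-.1678))
im=robot.read_camera('top');k=robot.calibration('top');ms=masks('top');big=cv2.resize(im,None,fx=3,fy=3,interpolation=cv2.INTER_CUBIC)
for n,(x,y) in P.items():
    if ms:
        m=pick(ms,k,n,x,y,.007);r=fit(n,x,y,[(k,m)],.007);print(n,r.x[:2].round(4),np.degrees(r.x[2]).round(1),round(r.fun),m.sum())
    for b in hulls(k,n,x,y,.009,.007): cv2.polylines(big,[cv2.convexHull((proj(k,b)*3+1).astype(np.int32))],True,(0,255,0),1)
cv2.imwrite('pics/end.png',big[330:570,560:1330])
plan(.6,0,.2)
E
```

```text
z [0.6209 0.1035] 0.9 50 717.0
y [0.6216 0.0134] 0.1 39 566.0
x [ 0.6204 -0.0783] 0.2 15 579.0
w [ 0.619  -0.1679] -0.2 33 567.0
t 30.55 tcp [0.4221 0.1009 0.2189] shift [-102.3  177.1   19. ] turn 0 q1,q6 [0.12 0.11] F [-0.4 -0.8 -0.6]
```

View pics/end.png

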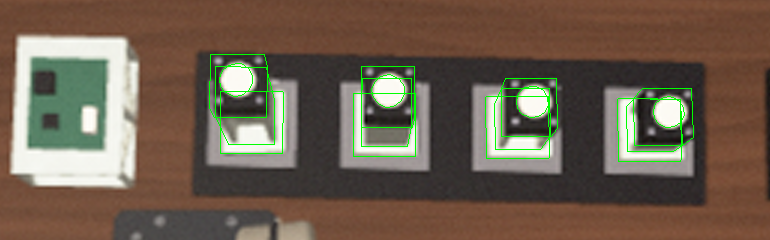

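All four stand on their pads in the right order (tallest by the base), each within about 1 mm of its pad's centre, and the arm is clear.

```bash
python3 -c "
from plant import robot
print(robot.close_job())"
```

```text
the job is handed in; nothing more can be done
None
```

The job is handed in: all four segments stand upright, each within about 1 mm of its pad's centre, in height order with the tallest next to the white truss base; none fell, and it took about 31 s.

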